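Close the filled flask with its quarter-turn stopper

TASK

The flask held in the clamp stand has been filled. First lift the funnel out of its neck and set it upright, stem down, in the hole of the funnel stand; then take the one of the three stoppers that fits the flask's collar (the middle size), lower its lugs through the collar's two slots until it sits fully home, and give it a quarter turn, either way, so that it is locked with the lugs crosswise to the slots. Leave the other two stoppers in their rack and everything else on the bench standing where it is.

Things in the scene. Friction and masses are not known exactly. Their poses are not given: they have to be found in the camera images.
- flask: Conical glass flask, 104 mm wide at the bottom, fixed in a grey clamp stand; never moves. Origin: under the flask's axis at bench height, z up. x points from the axis to the stand's upright steel rod (12 mm thick, 195 mm high, 118 mm from the axis). Its neck (bore 32 mm) carries a round aluminium collar, 64 mm across, top 178 mm above the bench, with two slots towards +x and -x.
- neck_seat (a point): Point on the flask's axis on the seat where the stopper's lugs rest when fully home: 165 mm above the bench, 13 mm below the collar's top. Axes as the flask's. Between seat and top plate is a clear round space 8 mm high, 55 mm across, in which the lugs turn freely either way, no stops.
- collar_top (a point): Point on the flask's axis at the collar's top, 178 mm above the bench. The collar's top plate is 5 mm thick with a round 32 mm hole and two slots opening out of it, towards the flask's +x and -x: each 15 mm wide, reaching 27 mm from the axis.
- funnel: White hard plastic funnel, hanging upright in the flask's collar at the start. Stem 22 mm across from 0 to 50 mm up, cone to 50 mm across at 75 mm up, then an upright round band 50 mm across from 75 to 105 mm up (the top; wall 2 mm, band open 30 mm deep); best gripped across the band's outside. Origin: stem's lower end, about 59 mm below the edge of the hole it hangs in (119 mm up at the start); z up. 60 g.
- funnel_stand: Funnel stand, fixed: a grey square plate 90 mm by 90 mm, 8 mm thick, on four steel legs, top 90 mm above the bench, with one square through hole 32 mm wide in its middle. Origin: below the hole, at bench height; z up.
- stand_hole (a point): Centre of the stand's hole at the plate's top, 90 mm above the bench. When the funnel hangs in it, the funnel's origin is about 59 mm below this point.
- stopper_mid: The middle-sized red-brown rubber stopper, white handle, upright in the rack. Plug 21 mm wide at the foot, 28 mm at 32 mm up; a steel bar across it makes two lugs: 48 mm tip to tip, 9 wide, from 32 to 37 mm up. 28 mm disc at 51 to 55, flat handle 40 mm long, 12 thick, from 55 to 95 mm up (top). Origin: plug's foot; z up; x along lugs and handle. Fits. Foot 20 mm above the bench in the rack, 133 mm when home. 70 g.
- stopper_mid_lug (a point): Point on the middle stopper's axis at the underside of its lugs, 32 mm above its foot; it coincides with neck_seat when the stopper is fully home.
- stopper_small: The smallest red-brown rubber stopper, white handle, upright in the rack. Plug 16 mm wide at the foot, 23 mm at 32 mm up; a steel bar across it makes two lugs: 41 mm tip to tip, 9 wide, from 32 to 37 mm up. 28 mm disc at 51 to 55, flat handle 28 mm long, 12 thick, from 55 to 95 mm up (top). Origin: plug's foot; z up; x along lugs and handle. Too small for the flask; to be left in the rack.
- stopper_large: The largest red-brown rubber stopper, white handle, upright in the rack. Plug 24 mm wide at the foot, 32 mm at 32 mm up; a steel bar across it makes two lugs: 62 mm tip to tip, 9 wide, from 32 to 37 mm up. 28 mm disc at 51 to 55, flat handle 54 mm long, 12 thick, from 55 to 95 mm up (top). Origin: plug's foot; z up; x along lugs and handle. Too large for the flask; to be left in the rack.
- stopper_rack: Plywood stopper rack, fixed: block 250 mm (x) by 80 mm (y) by 50 mm high with three square wells 36 mm wide and 30 mm deep, 80 mm apart along x, middle one in its centre. Each stopper stands on its foot in a well, lugs 2 mm above the block, turned any way; which stopper is in which hole varies. Origin: centre of the underside.
- beaker: Glass beaker, loose bystander, 68 mm across, 85 mm high. Origin: centre of its underside.
- weigh_boat: White weighing tray, loose bystander, 70 mm square, 22 mm high. Origin: centre of its underside.
- cylinder: Tall clear measuring cylinder, loose bystander, foot 68 mm across, tube 30 mm across, 210 mm high. Origin: centre of its underside.
- amber_bottle: Amber glass bottle, loose bystander, 64 mm across, 160 mm high. Origin: centre of its underside.
- wash_bottle: White plastic bottle, loose bystander, 60 mm across, 150 mm high. Origin: centre of its underside.

How it is judged (in metres and radians):
On the way, in this order (a step that is already met when the one before it is completed fails the run):
1. the funnel hangs upright in the funnel stand, let go (horizontal distance between funnel and stand_hole below 0.008 m and z of funnel in the frame of stand_hole between -0.07 and -0.048 m and angle between funnel's own z axis and vertical below 0.15 rad and contact force between funnel and the fingers below 0.2 N), for 0.2 s.
2. the middle stopper is down in the flask's neck with its lugs below the collar plate, in line with the slots (horizontal distance between stopper_mid_lug and neck_seat below 0.006 m and z of stopper_mid_lug in the frame of neck_seat between -0.004 and 0.0045 m and angle between stopper_mid's own z axis and vertical below 0.12 rad and angle between the x axis of stopper_mid and the x axis of flask, either way round below 0.45 rad), for 0.1 s.
3. the stopper is turned until its lugs lie crosswise under the plate (horizontal distance between stopper_mid_lug and neck_seat below 0.006 m and z of stopper_mid_lug in the frame of neck_seat between -0.004 and 0.0045 m and angle between stopper_mid's own z axis and vertical below 0.12 rad and angle between the x axis of stopper_mid and the x axis of flask, either way round above 1.22 rad), for 0.2 s.
At the end, for the whole second after the job is handed in: Funnel upright in the stand (8 mm off centre, 0.15 rad); middle stopper home in the flask (6 mm off axis, 4.5 mm in height, 0.12 rad tilt), lugs at least 1.22 rad from the slots, both at rest; other stoppers within 15 mm of their places, bystanders upright within 30 mm (all of step 3 and horizontal distance between funnel and stand_hole below 0.008 m and z of funnel in the frame of stand_hole between -0.07 and -0.048 m and angle between funnel's own z axis and vertical below 0.15 rad and linear speed of each of funnel, stopper_mid below 0.02 m/s and angular speed of stopper_mid below 0.2 rad/s and distance of each of stopper_small, stopper_large from where it was at the start of the episode below 0.015 m and distance of each of beaker, weigh_boat, cylinder, amber_bottle, wash_bottle from where it was at the start of the episode below 0.03 m and angle between each of beaker, weigh_boat, cylinder, amber_bottle, wash_bottle's own z axis and vertical below 0.2 rad); the robot touches nothing.
It fails at once if a bystander is knocked over or pushed away by more than 50 mm (distance of any of beaker, weigh_boat, cylinder, amber_bottle, wash_bottle from where it was at the start of the episode above 0.05 m or angle between any of beaker, weigh_boat, cylinder, amber_bottle, wash_bottle's own z axis and vertical above 0.6 rad).
It fails at once if one of the other stoppers is taken out of the rack (distance of any of stopper_small, stopper_large from where it was at the start of the episode above 0.04 m).
It also fails if it takes over 64 s, if anything falls off the work surface, if the arm or the gripper's body presses on something with over 40 N, if the wrist force passes 120 N, or if a joint passes its speed limit or range.

ROBOT

A 6-joint arm with a two-finger parallel gripper is mounted at the origin on the work surface. World frame = base frame: x ahead of the robot, y to its left, z up, the work surface at z = 0. Lengths are in mm, angles in rad, forces in N, time in s.
With the tool pointing down it reaches from about 350 to 775 mm from the base axis. Payload 7.3 kg.
Tool frame: the origin (TCP) lies midway between the tips of the shut fingers; the grasp point (between the pads) lies 19 mm behind it (bot.grip_depth is the distance from the TCP to the grasp point, in mm); z points along the fingers, x is the direction in which the jaws open and shut, and the axes are right-handed (so a half turn about z gives the same grasp; the last joint's range is limited). The gripper opens to 92 mm and grips with 3 to 60 N. Pads are 19 mm wide; open, the fingers measure 130 mm over their backs; the gripper's body (75 mm by 190 mm) begins 47 mm behind the grasp point.
Start: joints at [-1.43, 0.342, 1.524, -0, 1.275, -0.146], TCP at [148.536, -503.569, 226.741] pointing down, gripper open.
Joint ranges: [-2.53, 2.53], [-0.77, 2.02], [0.04, 2.7], [-1, 4.14], [0.28, 2.66], [-3.11, 3.11]. Speed limits (rad/s): [2.57, 2.57, 3.14, 3.14, 3.14, 3.14].

INTERFACE

Orientations are given as [roll, pitch, yaw] about the fixed x, y, z axes, in that order (R = Rz(yaw) Ry(pitch) Rx(roll)).
In Python, from plant import bot gives the robot as it stands. The module is installed in compiled form; this text tells all that it offers.
- The arm moves only by the shell command python3 -m inch 'ROWS'. ROWS is JSON, a list that holds one entry, the list of rows, each a list of 7 numbers: the shift along the tool's x, y, z each as a share of 0.2 m, from -1 to 1, then the turn, a rotation vector about the tool's x, y, z each as a share of 45 degrees, from -1 to 1, then the closure, from -1 (fully open) to 1 (shut), so that 0 is half open. A call has exactly 10 rows; each row is the pose to reach, as a shift and turn from the pose commanded when the call began, along the tool's axes at that moment; what a row does not reach only later rows make up. A row lasts 1/8 s, in which the tool goes at most 62.5 mm and 10.7 degrees, less where a joint would pass 70% of its speed; a pose out of reach is approached as far as the arm can. A call with a number of a shift or a turn outside -1 to 1 is refused whole. A call with a gripper value outside its range is refused whole. The fingers move at their own pace and stop on an object; the grip force is fixed at half the most. Time passes only in rows, so rows that repeat a pose let the fingers close, or fill a call up. It gives the time, the measured TCP pose, the force and the opening at its end, in the units of the state.
- bot.get_obs(): the state, without advancing time (a new reading comes with each control period).
- bot.capture(name): name is "side" or "top"; returns the picture (384x512x3 uint8, red, green, blue); there is no depth.
- bot.camera_params(name): a dict with "fx", "fy", "cx", "cy" (pixels), "k1" (the pictures are not rectified: a ray, as slopes to the right and down, at radius r is drawn at 1 + k1 r^2 times it, then the intrinsics apply), "R" (3x3) and "t" (3): a world point X has camera coordinates R X + t. Camera axes: x right, y down, z forward; pixel columns grow to the right and rows downward; lengths in mm; the calibration is good to about 2 mm. A picture is of the moment at which its call begins. camera_params takes no time and is no camera call.
- bot.close_job(): hands the job in, once; it reports no verdict.
The state is a dict: "time": time; "joint_positions": joint angles; "dq": joint speeds; "tau": joint torques, N m; "tool_pos": TCP position; "tcp_rot": TCP orientation; "contact_force": force on the tool from outside, world axes, zero at the start; "moment": the same for the moment, N m; "grip_width": finger opening in mm.
Only numpy, scipy, OpenCV 4.12 (cv2) and the standard library are available. Lean on these libraries where they do the work, as an engineer would, in place of code of your own. Each camera call takes 0.05 s, during which the arm holds its last target.

## Working session

There is one attempt and no reset: what is moved stays moved. The work goes in short steps, Python scripts to look and compute and a shell command to move; the robot and the scene stay as the last step left them, time stands still between calls to the robot, and variables do not carry over. Pictures are saved under pics/ and viewed, and the job is handed in when it is done.

```bash
mkdir -p pics; ls; python3 - <<'E'
from plant import bot
import cv2
for n in("side","top"):
    im=bot.capture(n); cv2.imwrite(f"pics/{n}0.png",im[:,:,::-1])
    p=bot.camera_params(n); print(n,p)
print(bot.get_obs())
E
```

```text
pics
side {'fx': 364.7958997483874, 'fy': 364.7958997483874, 'cx': 259.2319661654125, 'cy': 191.6169483895206, 'k1': -0.09569219958064076, 'R': array([[-0.9261167 , -0.37702852, -0.01254397],
       [-0.17862225,  0.4675632 , -0.8657244 ],
       [ 0.33226789, -0.7995212 , -0.50036377]]), 't': array([522.83160989, 207.10232058, 863.79275186])}
top {'fx': 357.258650982895, 'fy': 357.258650982895, 'cx': 249.71379979950746, 'cy': 193.9344098539978, 'k1': -0.04264997979637732, 'R': array([[-0.00547794, -0.99942814,  0.03336753],
       [-0.99572626,  0.00237529, -0.09232318],
       [ 0.09219113, -0.03373066, -0.99516985]]), 't': array([ -2.58557689, 579.21182228, 819.075292  ])}
{'time': 0.1, 'joint_positions': array([-1.42999497e+00,  3.42645142e-01,  1.52489930e+00,  3.74655316e-05,
        1.27541979e+00, -1.46012978e-01]), 'dq': array([ 0.00056736,  0.00043922, -0.00341402, -0.00018727,  0.00100377,
       -0.00152682]), 'tau': array([ 1.50513693e-03, -4.32006776e+01, -2.44692189e+01,  7.19453604e-02,
        5.25599916e-02, -4.16430453e-05]), 'tool_pos': array([ 148.49665787, -503.18818029,  226.12631574]), 'tcp_rot': array([-3.14135765e+00,  1.35177246e-03, -1.28399276e+00]), 'contact_force': array([ 0.23928548,  0.94164512, -0.74841479]), 'moment': array([ 0.01708661, -0.0061003 ,  0.05725309]), 'grip_width': 91.98921093416602}
```

View pics/side0.png

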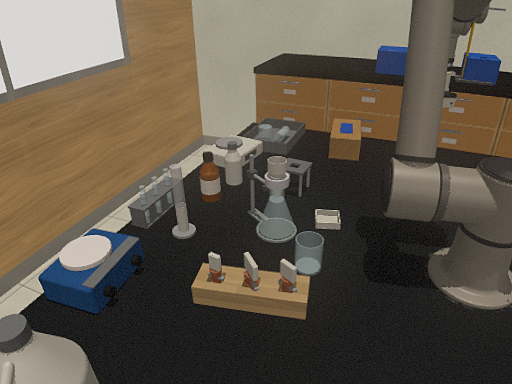

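View pics/top0.png

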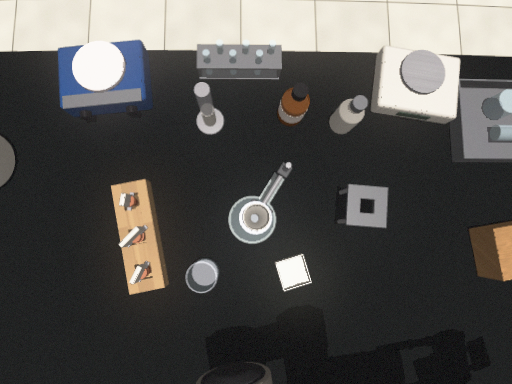

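The side view shows the flask with its funnel near (277,170), the rack near (250,290) and the stand behind at (292,170). In the top view the funnel is at (256,217), the stand hole at (367,206), and the rack runs from (128,200) to (142,272). I'll enlarge both.

```bash
cat > h.py <<'E'
import numpy as np, cv2
from plant import bot
def und(n,uv):
    p=bot.camera_params(n)
    xd=(np.array(uv,float)-[p['cx'],p['cy']])/[p['fx'],p['fy']]
    x=xd.copy()
    for _ in range(30): x=xd/(1+p['k1']*(x**2).sum())
    return x,p
def ray(n,uv):
    x,p=und(n,uv); d=p['R'].T@np.array([x[0],x[1],1]); c=-p['R'].T@p['t']
    return c,d/np.linalg.norm(d)
def plane(n,uv,z):
    c,d=ray(n,uv); return c+d*(z-c[2])/d[2]
def proj(n,X):
    p=bot.camera_params(n); q=p['R']@np.array(X,float)+p['t']; s=q[:2]/q[2]
    s=s*(1+p['k1']*(s**2).sum()); return s*[p['fx'],p['fy']]+[p['cx'],p['cy']]
def tri(a,b):
    c1,d1=ray("side",a);c2,d2=ray("top",b)
    A=np.stack([d1,-d2],1); s=np.linalg.lstsq(A,c2-c1,rcond=None)[0]
    P=c1+s[0]*d1;Q=c2+s[1]*d2
    return (P+Q)/2,np.linalg.norm(P-Q)
def crop(im,x0,y0,w,h,k,f):
    c=cv2.resize(im[y0:y0+h,x0:x0+w,::-1],None,fx=k,fy=k,interpolation=cv2.INTER_CUBIC); cv2.imwrite(f,c)
E
python3 - <<'E'
import cv2
from h import *
t=cv2.imread('pics/top0.png')[:,:,::-1]; s=cv2.imread('pics/side0.png')[:,:,::-1]
crop(t,105,170,70,130,5,'pics/t_rack.png')
crop(t,220,150,180,90,4,'pics/t_fun.png')
crop(s,185,240,130,80,6,'pics/s_rack.png')
crop(s,240,140,80,100,6,'pics/s_fun.png')
E
```

```text
(no output)
```

View pics/t_rack.png

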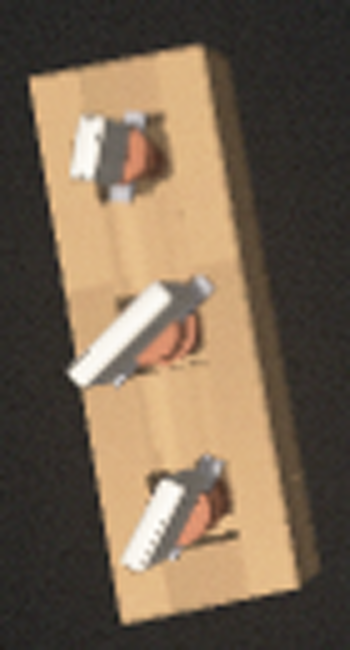

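View pics/t_fun.png

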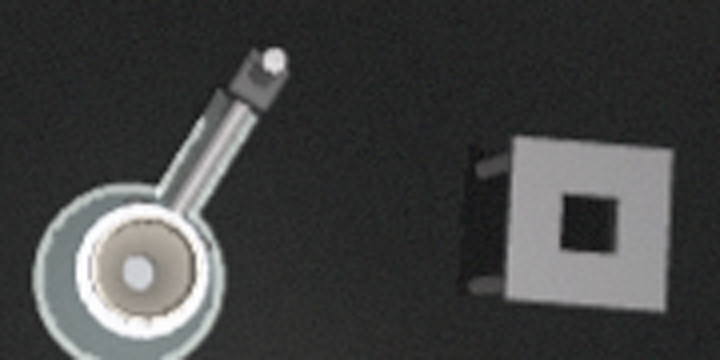

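View pics/s_rack.png

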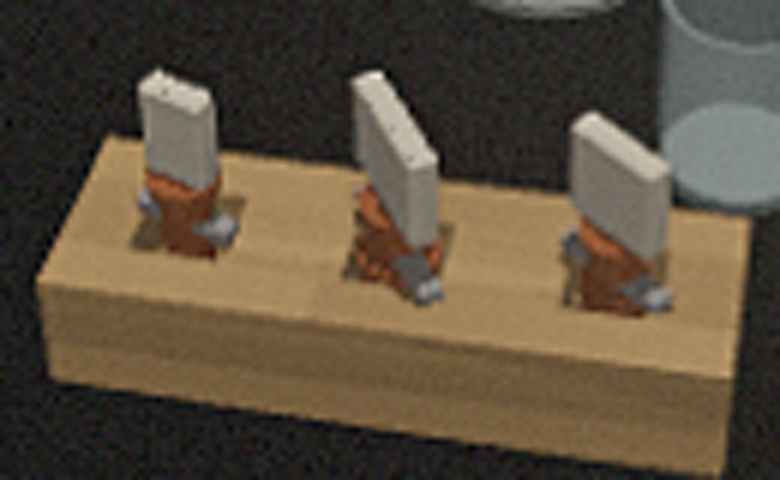

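View pics/s_fun.png

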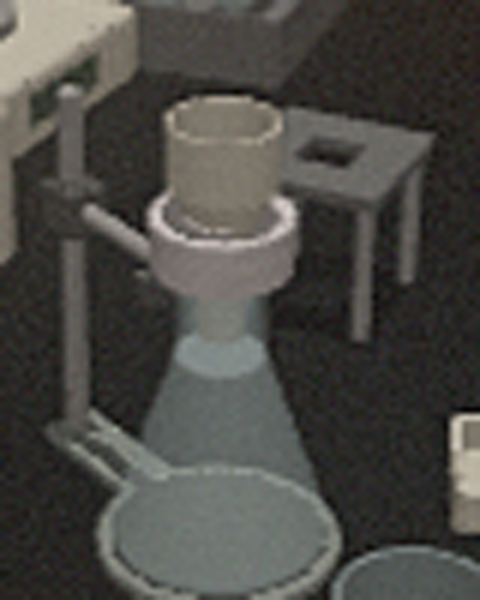

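```bash
python3 - <<'E'
from h import *
t=cv2.imread('pics/top0.png'); s=cv2.imread('pics/side0.png')
g=t.min(2)
# handles white top faces in the rack
m=((t.min(2)>175)).astype(np.uint8); m[:, :105]=0; m[:,170:]=0; m[:170]=0; m[300:]=0
n,l,st,c=cv2.connectedComponentsWithStats(m)
for i in range(1,n):
    if st[i,4]<8: continue
    cn,_=cv2.findContours((l==i).astype(np.uint8),0,2)
    r=cv2.minAreaRect(np.vstack(cn)); b=cv2.boxPoints(r)
    P=[plane("top",q,115)[:2] for q in b]
    o=plane("top",c[i],115); 
    e=[P[1]-P[0],P[2]-P[1]]; e=max(e,key=np.linalg.norm)
    print("handle",c[i],st[i,4],o.round(1),[round(float(np.linalg.norm(x)),1) for x in(P[1]-P[0],P[2]-P[1])],"yaw",np.arctan2(e[1],e[0]).round(3))
# rack: wood
hsv=cv2.cvtColor(t,cv2.COLOR_BGR2HSV)
# funnel inner
for r in range(200,236): print(r,g[r,236:278])
E
```

```text
handle [121.89473684 198.92982456] 57 [561.1 267.2 115. ] [25.6, 10.1] yaw -0.138
handle [128.69672131 236.33606557] 122 [482.9 251.  115. ] [50.8, 10.4] yaw -0.778
handle [134.93 274.65] 100 [404.  236.5 115. ] [38.2, 10.2] yaw -0.454
200 [ 45  65 144 183 182 184 152 116 117 115 114 114 116 118 106  94 114 122
 135 114 100 100 114 119 116 111 104 131 164 200 184 160 154 187 201 131
  60  45  44  42  45  40]
201 [ 85 152 186 184 155 144 121 116 115 113 116 116 117 117 152 169 191 225
 234 231 229 228 213 204 158 116 124 153 189 200 173 153 173 190 158  77
  43  44  42  41  47  43]
202 [162 189 185 155 121 117 114 115 117 119 116 117 161 223 237 241 244 250
 251 251 245 249 248 247 239 215 178 176 209 182 158 175 191 176  95  47
  41  42  47  45  37  43]
203 [194 161 146 123 115 116 117 117 114 117 164 223 239 250 251 244 245 248
 246 248 243 247 249 247 247 244 240 238 227 178 139 196 207 169  85  44
  45  46  41  42  45  44]
204 [165 124 115 117 119 119 118 115 139 195 236 249 250 251 241 241 223 213
 194 194 202 193 202 194 212 241 242 241 244 205 135 179 200 186 108  51
  42  44  
[... 4771 characters left out ...]
 [124 127 124 125 125 127 127 127 125 127 143 185 221 242 250 251 251 251
 251 251 246 246 250 251 251 247 238 187 136 123 125 124 124 157 192 194
 124  62  45  49  45  49]
233 [136 124 126 127 126 123 125 127 126 125 130 126 142 184 222 226 235 244
 245 245 250 247 238 228 219 201 172 137 127 128 129 127 159 190 198 151
  74  48  49  49  47  48]
234 [171 133 124 122 126 126 127 132 129 125 128 128 129 128 144 147 165 188
 193 191 212 197 170 151 133 128 130 128 128 128 125 156 188 203 161  86
  49  46  51  49  47  48]
235 [196 175 138 123 126 126 128 127 127 127 129 126 132 129 129 128 127 130
 127 132 128 129 127 127 128 131 126 130 128 126 159 185 201 167  96  57
  49  46  50  43  47  51]
```

```bash
python3 - <<'E'
from h import *
t=cv2.imread('pics/top0.png'); g=t.min(2)
s=cv2.imread('pics/side0.png')
def ell(mask,x0,y0,w,h):
    m=np.zeros_like(mask);m[y0:y0+h,x0:x0+w]=mask[y0:y0+h,x0:x0+w]
    cn,_=cv2.findContours(m,0,1); c=max(cn,key=cv2.contourArea)
    return cv2.fitEllipse(cv2.convexHull(c))
e=ell((g>200).astype(np.uint8),236,200,38,36); print("collar",e,plane("top",e[0],178))
# inner dark by flood inside
m=((g<170)|((g>100)&(g<210))).astype(np.uint8)
m=(g<175).astype(np.uint8); z=np.zeros_like(m); cv2.circle(z,(256,217),15,1,-1); m=m*z
n,l,st,c=cv2.connectedComponentsWithStats(m); i=1+np.argmax(st[1:,4]);
cn,_=cv2.findContours((l==i).astype(np.uint8),0,1); e=cv2.fitEllipse(cv2.convexHull(max(cn,key=cv2.contourArea))); print("rim",e,plane("top",e[0],224))
# rod top
m=((g>150)).astype(np.uint8); n,l,st,c=cv2.connectedComponentsWithStats(m[158:175,280:296])
for i in range(1,n):print("rod",c[i]+[280,158],st[i,4],plane("top",c[i]+[280,158],195))
# stand plate & hole
m=((g>70)&(np.ptp(t,axis=2)<25)).astype(np.uint8)
n,l,st,c=cv2.connectedComponentsWithStats(m); i=l[190,352]; mm=(l==i).astype(np.uint8)
cn,h=cv2.findContours(mm,cv2.RETR_CCOMP,1)
for k,q in enumerate(cn):
    if cv2.contourArea(q)>50: r=cv2.minAreaRect(q); print("stand",k,h[0,k,3],r,plane("top",r[0],90))
hsv=cv2.cvtColor(t,cv2.COLOR_BGR2HSV)
m=((hsv[...,0]>8)&(hsv[...,0]<25)&(hsv[...,1]>70)&(hsv[...,2]>130)).astype(np.uint8)
m[:, :100]=0;m[:,180:]=0; 
cn,_=cv2.findContours(m,0,1);q=max(cn,key=cv2.contourArea);r=cv2.minAreaRect(q);print("rack",r)
b=np.array([plane("top",x,50)[:2] for x in cv2.boxPoints(r)]);print(b.round(1),b.mean(0))
E
```

```text
collar ((255.18917846679688, 217.1879119873047), (32.68583679199219, 33.5395622253418), 22.70861053466797) [520.04288244 -10.08105642 178.        ]
rim ((256.4691162109375, 216.6581573486328), (24.285598754882812, 24.729829788208008), 176.50086975097656) [519.73227796 -10.15148289 224.        ]
rod [288.11538462 164.69230769] 26 [619.76467662 -73.1629243  195.        ]
stand 0 -1 ((363.5517578125, 205.37930297851562), (48.33246994018555, 41.52273941040039), 4.763641834259033) [ 547.26163199 -255.11161309   90.        ]
stand 1 0 ((366.5, 205.5), (15.0, 15.0), 0.0) [ 546.96453637 -261.77548243   90.        ]
rack ((137.396240234375, 236.26002502441406), (111.3054428100586, 36.38831329345703), 80.2475814819336)
[[599.6 316.3]
 [613.6 234.4]
 [365.6 187.7]
 [352.4 267.7]] [482.80376446 251.52872366]
```

```bash
cat >> h.py <<'E'
from scipy.spatial.transform import Rotation as Ro
def go(x,y,z,yaw=None):
    o=bot.get_obs(); R=Ro.from_euler('xyz',o['tcp_rot']); 
    if yaw is None: yaw=o['tcp_rot'][2]
    d=R.inv().apply(np.array([x,y,z])-o['tool_pos'])
    w=(R.inv()*Ro.from_euler('xyz',[np.pi,0,yaw])).as_rotvec()
    print("t",round(o['time'],2),"pos",o['tool_pos'].round(1),"rpy",o['tcp_rot'].round(3),"F",o['contact_force'].round(1),"w",round(o['grip_width'],1))
    print("shift share",(d/200).round(4),"turn share",(w/np.radians(45)).round(4))
E
python3 - <<'E'
from h import *
o=[plane("top",(a/4+220,b/4+150),90) for a,b in((512,135),(673,150),(666,312),(505,298))]
print(np.array(o).round(1),np.mean(o,0))
# side hole check
print(proj("side",[546.4,-262.7,90]),proj("side",[520,-10,178]),proj("side",[404,236.5,115]))
go(520,-10,300)
E
```

```text
[[ 595.6 -221.5   90. ]
 [ 587.1 -313.    90. ]
 [ 496.9 -305.3   90. ]
 [ 505.3 -214.9   90. ]] [ 546.20489199 -263.67467673   90.        ]
[293.75920115 164.15569467] [275.56136759 174.61303663] [287.306668  262.1820915]
t 0.1 pos [ 148.5 -503.2  226.1] rpy [-3.141e+00  1.000e-03 -1.284e+00] F [ 0.2  0.9 -0.7] w 92.0
shift share [-1.8402 -2.4793 -0.3663] turn share [-0.0003  0.0017 -0.    ]
```

```bash
python3 -m inch '[[[-0.2,-0.3,-0.3,0,0,0,-1],[-0.4,-0.6,-0.37,0,0,0,-1],[-0.6,-0.83,-0.37,0,0,0,-1],[-0.7,-0.95,-0.37,0,0,0,-1],[-0.74,-1,-0.37,0,0,0,-1],[-0.74,-1,-0.37,0,0,0,-1],[-0.74,-1,-0.37,0,0,0,-1],[-0.74,-1,-0.37,0,0,0,-1],[-0.74,-1,-0.37,0,0,0,-1],[-0.74,-1,-0.37,0,0,0,-1]]]'; python3 -m inch '[[[-0.2,-0.3,0,0,0,0,-1],[-0.4,-0.6,0,0,0,0,-1],[-0.6,-0.83,0,0,0,0,-1],[-0.7,-0.95,0,0,0,0,-1],[-0.74,-1,0,0,0,0,-1],[-0.74,-1,0,0,0,0,-1],[-0.74,-1,0,0,0,0,-1],[-0.74,-1,0,0,0,0,-1],[-0.74,-1,0,0,0,0,-1],[-0.74,-1,0,0,0,0,-1]]]'
python3 - <<'E'
from h import *
go(520,-10,300)
E
```

```text
time: 1.35
tool_pos: [298.2, -305.4, 300.6]
tcp_rot: [3.141, 0.0, -1.285]
contact_force: [0.8, -0.2, 0.1]
grip_width: 91.6
time: 2.6
tool_pos: [448.3, -106.9, 300.8]
tcp_rot: [-3.142, -0.0, -1.285]
contact_force: [0.6, 0.4, 0.8]
grip_width: 91.7
t 2.6 pos [ 448.3 -106.9  300.8] rpy [-3.142 -0.    -1.285] F [0.6 0.4 0.8] w 91.7
shift share [-0.3637 -0.4806  0.0039] turn share [-0.0001 -0.0003  0.    ]
```

```bash
python3 -m inch '[[[-0.15,-0.2,0,0,0,0,-1],[-0.3,-0.4,0,0,0,0,-1],[-0.364,-0.481,0.1,0,0,0,-1],[-0.364,-0.481,0.2,0,0,0,-1],[-0.364,-0.481,0.25,0,0,0,-1],[-0.364,-0.481,0.25,0,0,0,-1],[-0.364,-0.481,0.25,0,0,0,-1],[-0.364,-0.481,0.25,0,0,0,-1],[-0.364,-0.481,0.25,0,0,0,-1],[-0.364,-0.481,0.25,0,0,0,-1]]]'; 
python3 - <<'E'
from h import *
s=bot.capture("side"); t=bot.capture("top")
crop(s,220,100,120,100,6,'pics/s1.png'); crop(t,210,170,100,100,6,'pics/t1.png')
go(520,-10,193)
E
```

```text
time: 3.85
tool_pos: [520.2, -9.5, 250.9]
tcp_rot: [-3.141, -0.0, -1.284]
contact_force: [0.4, 0.1, -0.7]
grip_width: 91.7
t 3.95 pos [520.1  -9.5 250.8] rpy [-3.142 -0.    -1.284] F [-0.2 -0.3  0.2] w 91.9
shift share [0.0023 0.0014 0.289 ] turn share [-0.0001 -0.0002  0.    ]
```

View pics/s1.png

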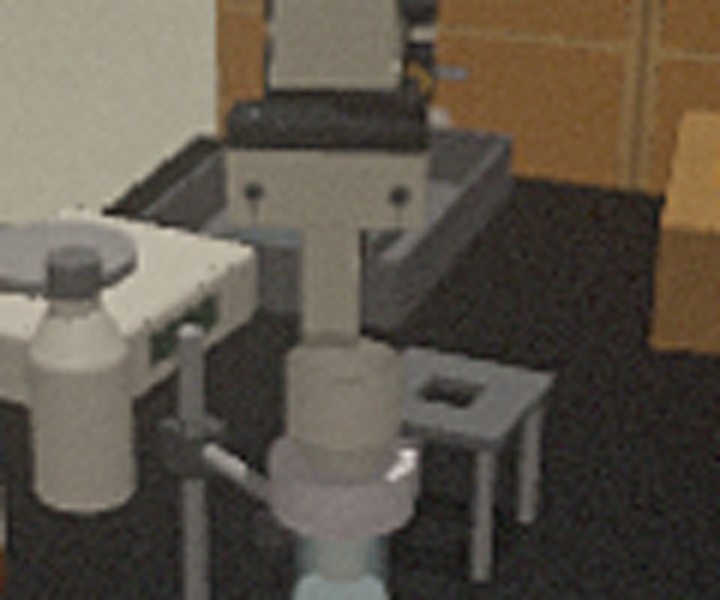

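View pics/t1.png

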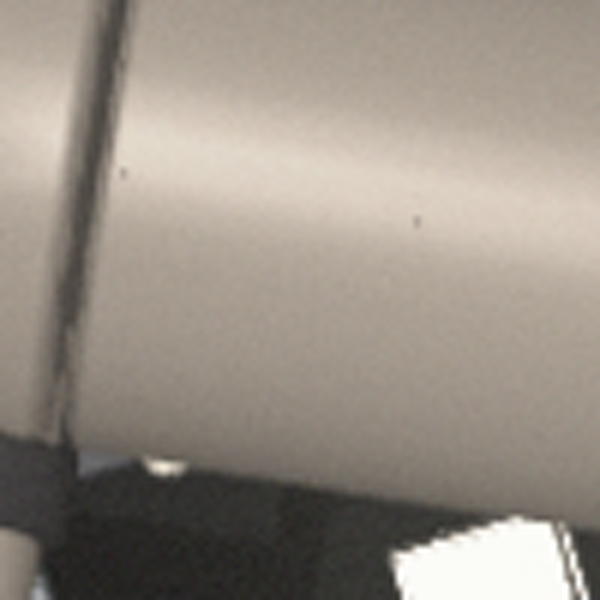

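```bash
python3 - <<'E'
from h import *
T=np.array([520.1,-9.5,250.8]); j=np.array([.283,-.959,0])
for d in(-46,-65): 
  for z in (0,30): print(d,z,(proj("side",T+j*d+[0,0,z])-[220,100])*6)
print((proj("side",[520,-10,224])-[220,100])*6)
E
```

```text
-46 0 [327.46049038 339.75474525]
-46 30 [328.04439233 270.58095727]
-65 0 [324.43098895 359.7671087 ]
-65 30 [324.97977004 289.57310171]
[334.37527069 351.83693305]
```

The side view shows the finger at crop column 331, where I predicted about 326. The funnel rim is at 344, predicted 334, so the funnel may be about 2 mm nearer −x than the top-view estimate. I'll go down and grip the band.

```bash
python3 -m inch '[[[0,0.006,0.1,0,0,0,-1],[0,0.006,0.2,0,0,0,-1],[0,0.006,0.275,0,0,0,-1],[0,0.006,0.275,0,0,0,-1],[0,0.006,0.275,0,0,0,0],[0,0.006,0.275,0,0,0,1],[0,0.006,0.275,0,0,0,1],[0,0.006,0.275,0,0,0,1],[0,0.006,0.275,0,0,0,1],[0,0.006,0.275,0,0,0,1]]]'; 
python3 - <<'E'
from h import *
s=bot.capture("side")
crop(s,220,100,120,100,6,'pics/s2.png')
go(519,-10,320)
E
```

```text
time: 5.2
tool_pos: [519.0, -9.7, 195.8]
tcp_rot: [-3.141, 0.0, -1.284]
contact_force: [-0.4, 0.9, 1.7]
grip_width: 48.7
t 5.25 pos [519.1  -9.7 195.8] rpy [-3.141 -0.    -1.284] F [0.  1.5 2.3] w 48.6
shift share [ 1.400e-03  5.000e-04 -6.209e-01] turn share [-0.0003 -0.      0.    ]
```

View pics/s2.png

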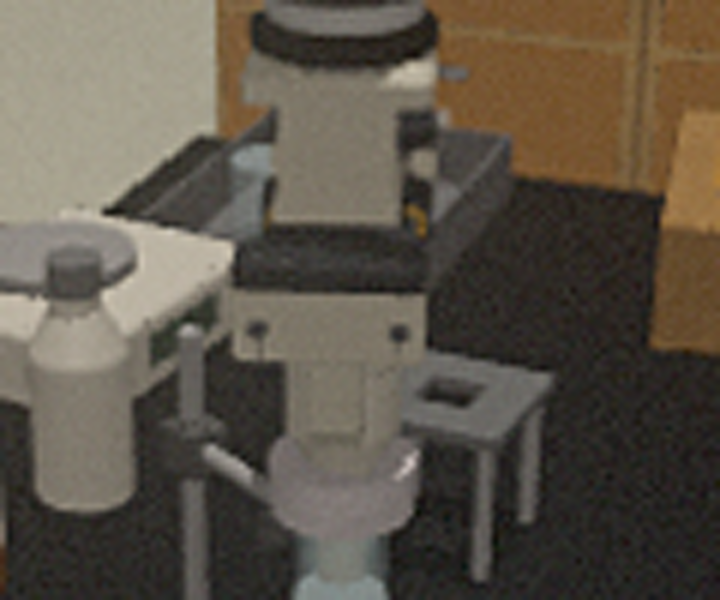

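```bash
python3 -m inch '[[[0,0,-0.05,0,0,0,1],[0,0,-0.12,0,0,0,1],[0,0,-0.2,0,0,0,1],[0,0,-0.3,0,0,0,1],[0,0,-0.4,0,0,0,1],[0,0,-0.4,0,0,0,1],[0.1,0,-0.4,0,0,0,1],[0.25,0.02,-0.4,0,0,0,1],[0.4,0.03,-0.4,0,0,0,1],[0.4,0.03,-0.4,0,0,0,1]]]'; 
python3 - <<'E'
from h import *
s=bot.capture("side");t=bot.capture("top")
crop(s,220,100,120,100,6,'pics/s3.png')
cv2.imwrite('pics/t3.png',t[:,:,::-1])
go(545.5,-262.6,276)
E
```

```text
time: 6.5
tool_pos: [535.8, -90.9, 274.4]
tcp_rot: [3.14, 0.0, -1.287]
contact_force: [-0.5, 0.5, -1.6]
grip_width: 49.1
t 6.6 pos [535.5 -88.8 274.8] rpy [ 3.140e+00  1.000e-03 -1.285e+00] F [ 0.1  0.7 -0.5] w 48.5
shift share [ 0.848   0.1971 -0.0067] turn share [0.0019 0.0015 0.    ]
```

View pics/s3.png

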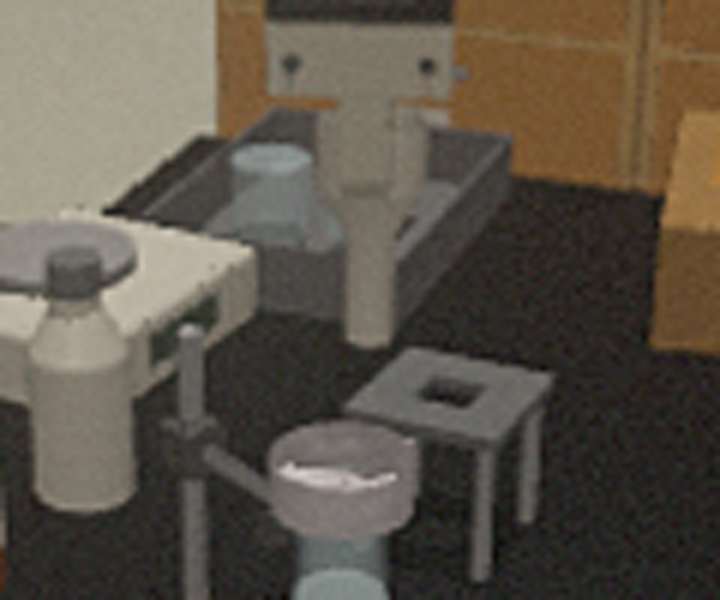

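View pics/t3.png

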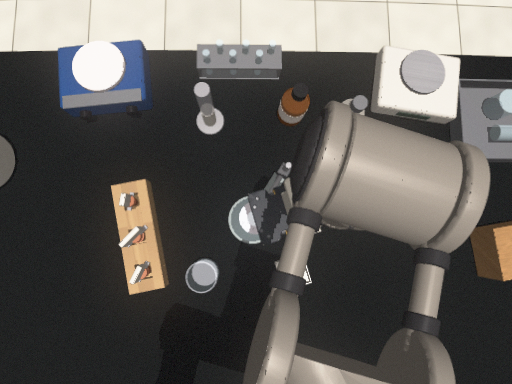

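```bash
python3 - <<'E'
from h import *
T=np.array([535.5,-88.8,0])
for p in ([535.5,-88.8,198],[535.5,-88.8,215],[519,-9.7,178],[517,-9.7,178],[520,-10,178],[546.3,-263,90]): print(p,(proj("side",p)-[220,100])*6)
E
```

```text
[535.5, -88.8, 198] [360.24058858 330.84756736]
[535.5, -88.8, 215] [360.7928367  297.06975542]
[519, -9.7, 178] [335.28915138 448.34822075]
[517, -9.7, 178] [339.60389808 449.09817908]
[520, -10, 178] [333.36820552 447.67821976]
[546.3, -263, 90] [442.89043805 384.74195322]
```

```bash
python3 -m inch '[[[0.2,0.05,-0.007,0,0,0,1],[0.4,0.1,-0.007,0,0,0,1],[0.6,0.15,-0.007,0,0,0,1],[0.75,0.18,-0.007,0,0,0,1],[0.848,0.197,-0.007,0,0,0,1],[0.848,0.197,0.1,0,0,0,1],[0.848,0.197,0.25,0,0,0,1],[0.848,0.197,0.4,0,0,0,1],[0.848,0.197,0.4,0,0,0,1],[0.848,0.197,0.4,0,0,0,1]]]'; 
python3 - <<'E'
from h import *
s=bot.capture("side");
crop(s,220,100,120,100,6,'pics/s4.png')
go(545.5,-262.6,110)
E
```

```text
time: 7.85
tool_pos: [546.8, -261.9, 197.0]
tcp_rot: [-3.14, -0.001, -1.283]
contact_force: [-0.5, -0.9, -0.4]
grip_width: 48.6
t 7.9 pos [ 546.9 -262.2  197.4] rpy [-3.140e+00 -2.000e-03 -1.284e+00] F [-0.1  0.  -0.7] w 48.7
shift share [-0.0008  0.0082  0.4371] turn share [-0.0023 -0.0027  0.    ]
```

View pics/s4.png

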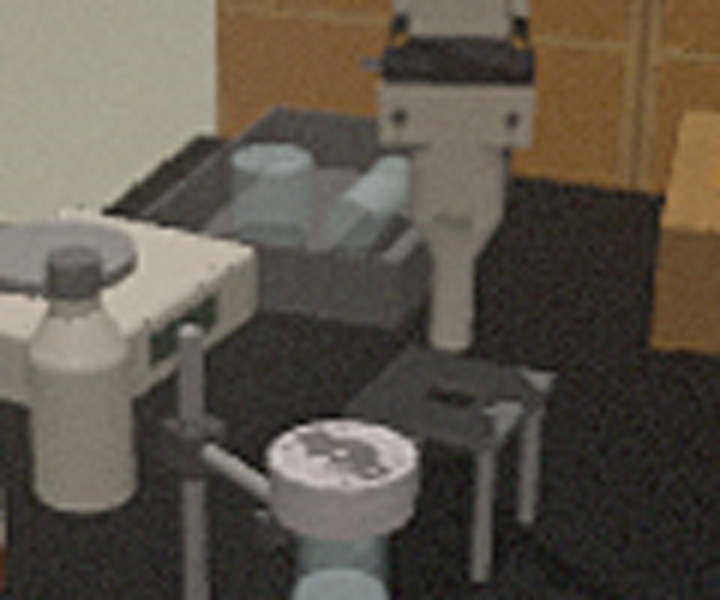

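The stem (crop column 452) is over the hole (453). I'll lower it and let go.

```bash
python3 -m inch '[[[0,0.008,0.1,0,0,0,1],[0,0.008,0.2,0,0,0,1],[0,0.008,0.3,0,0,0,1],[0,0.008,0.38,0,0,0,1],[0,0.008,0.42,0,0,0,1],[0,0.008,0.437,0,0,0,1],[0,0.008,0.437,0,0,0,1],[0,0.008,0.437,0,0,0,1],[0,0.008,0.437,0,0,0,1],[0,0.008,0.437,0,0,0,1]]]'; 
python3 - <<'E'
from h import *
s=bot.capture("side");
crop(s,220,100,120,100,6,'pics/s5.png')
go(545.5,-262.6,108)
E
```

```text
time: 9.15
tool_pos: [544.9, -262.5, 108.8]
tcp_rot: [-3.141, -0.001, -1.284]
contact_force: [2.2, 2.0, 1.7]
grip_width: 48.6
t 9.2 pos [ 544.9 -262.4  108.7] rpy [-3.141 -0.    -1.284] F [2.9 3.3 1.4] w 48.6
shift share [ 0.0017 -0.0027  0.0036] turn share [-0.0011 -0.0006  0.    ]
```

View pics/s5.png

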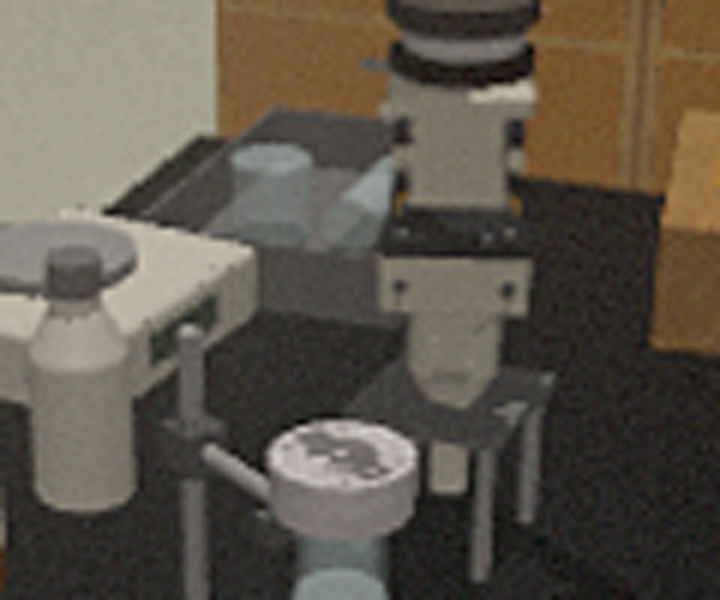

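```bash
python3 -m inch '[[[0.003,-0.005,0,0,0,0,0.5],[0.003,-0.005,0,0,0,0,0],[0.003,-0.005,0,0,0,0,-0.5],[0.003,-0.005,0,0,0,0,-0.6],[0.003,-0.005,0,0,0,0,-0.6],[0.003,-0.005,-0.1,0,0,0,-0.6],[0.003,-0.005,-0.2,0,0,0,-0.6],[0.003,-0.005,-0.4,0,0,0,-0.6],[0,0,-0.7,0,0,0,-0.6],[0,0,-0.9,0,0,0,-0.6]]]'; 
python3 - <<'E'
from h import *
s=bot.capture("side");
crop(s,220,100,120,100,6,'pics/s6.png')
go(404,236.5,300,-2.025)
E
```

```text
time: 10.45
tool_pos: [544.8, -263.0, 291.3]
tcp_rot: [-3.14, -0.003, -1.284]
contact_force: [-0.6, -0.3, 0.3]
grip_width: 73.6
t 10.5 pos [ 546.1 -263.8  296.7] rpy [-3.134 -0.009 -1.284] F [ 0.5 -0.5  3.5] w 73.6
shift share [-2.6002 -0.0257 -0.0402] turn share [-0.0132 -0.0076  0.9432]
```

View pics/s6.png

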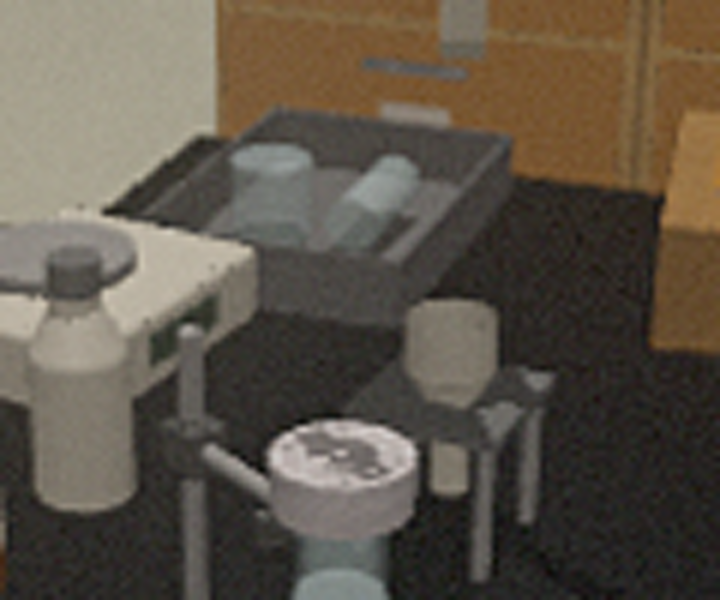

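```bash
python3 -m inch '[[[-0.2,0,-0.02,0,0,0,-0.6],[-0.5,-0.01,-0.03,0,0,0,-0.6],[-0.8,-0.01,-0.04,0,0,0,-0.6],[-1,-0.01,-0.04,0,0,0,-0.6],[-1,-0.01,-0.04,0,0,0,-0.6],[-1,-0.01,-0.04,0,0,0,-0.6],[-1,-0.01,-0.04,0,0,0,-0.6],[-1,-0.01,-0.04,0,0,0,-0.6],[-1,-0.01,-0.04,0,0,0,-0.6],[-1,-0.01,-0.04,0,0,0,-0.6]]]'
python3 - <<'E'
from h import *
t=bot.capture("top"); crop(t,310,150,110,100,6,'pics/t6.png')
cv2.imwrite('pics/t6f.png',t[:,:,::-1])
E
python3 -m inch '[[[-0.2,0,0,0,0,0,-0.6],[-0.5,-0.01,0,0,0,0,-0.6],[-0.8,-0.01,0,0,0,0,-0.6],[-1,-0.01,0,0,0,0,-0.6],[-1,-0.01,0,0,0,0,-0.6],[-1,-0.01,0,0,0,0.2,-0.6],[-1,-0.01,0,0,0,0.4,-0.6],[-1,-0.01,0,0,0,0.6,-0.6],[-1,-0.01,0,0,0,0.8,-0.6],[-1,-0.01,0,0,0,0.943,-0.6]]]'
python3 - <<'E'
from h import *
t=bot.capture("top"); crop(t,210,150,110,100,6,'pics/t7.png')
crop(t,310,150,110,100,6,'pics/t7b.png')
go(404,236.5,200,-2.025)
E
```

```text
time: 11.75
tool_pos: [489.9, -70.4, 296.2]
tcp_rot: [3.141, -0.0, -1.284]
contact_force: [-0.4, 0.1, -0.4]
grip_width: 73.3
time: 13.05
tool_pos: [435.7, 121.1, 296.3]
tcp_rot: [-3.141, -0.0, -2.03]
contact_force: [-0.2, -0.4, -0.5]
grip_width: 73.5
t 13.1 pos [435.7 121.2 296.3] rpy [-3.141 -0.    -2.034] F [-0.1 -0.4  0.8] w 73.7
shift share [-0.4454  0.3996  0.4809] turn share [-0.0005 -0.0006 -0.0114]
```

View pics/t7.png

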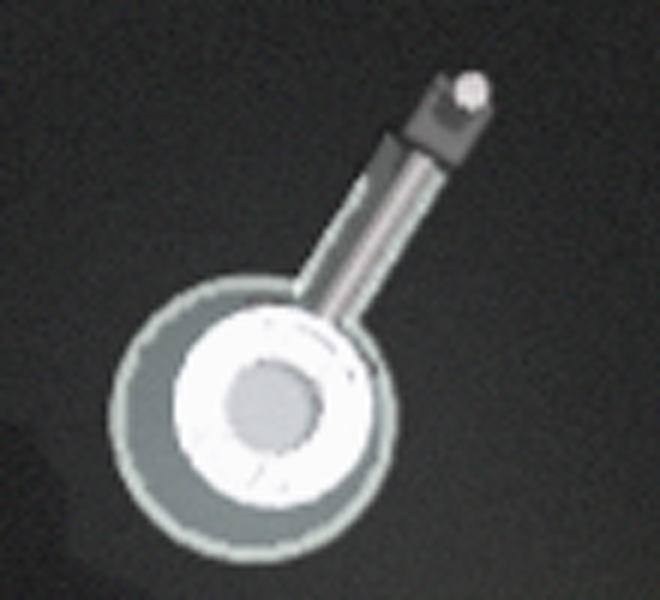

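View pics/t7b.png

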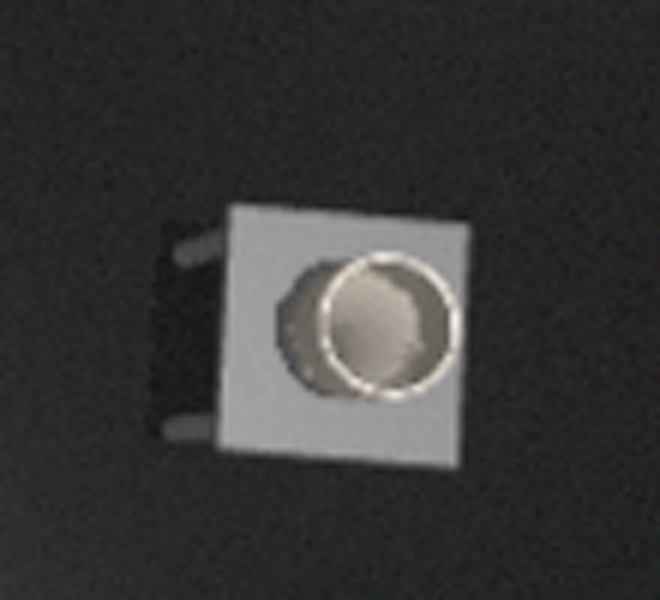

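```bash
python3 - <<'E'
from h import *
print(plane("top",(375.2,204.2),136),plane("top",(255.5,217.7),178),plane("top",(288.3,165),195))
t=cv2.imread('pics/t7.png');g=t.min(2);m=(g>215).astype(np.uint8)
n,l,st,c=cv2.connectedComponentsWithStats(m);i=1+np.argmax(st[1:,4])
cn,h=cv2.findContours((l==i).astype(np.uint8),cv2.RETR_CCOMP,1)
for k,q in enumerate(cn):
    if cv2.contourArea(q)>500:
        e=cv2.fitEllipse(q); uv=np.array(e[0])/6+[210,150]-5/12; print(h[0,k,3],e,uv,plane("top",uv,178))
E
```

```text
[ 546.90130171 -263.59107413  136.        ] [519.05202056 -10.67553388 178.        ] [619.16762211 -73.50913091 195.        ]
-1 ((273.1492004394531, 406.2626037597656), (195.1266632080078, 196.90341186523438), 2.210277557373047) [255.10820007 217.29376729] [519.83935257  -9.92302247 178.        ]
0 ((275.2922668457031, 405.8177490234375), (93.99348449707031, 96.89076232910156), 115.8599624633789) [255.46537781 217.21962484] [519.97920159 -10.61494022 178.        ]
```

```bash
python3 -m inch '[[[-0.2,0.2,0.1,0,0,-0.01,-0.6],[-0.445,0.4,0.25,0,0,-0.01,-0.6],[-0.445,0.4,0.4,0,0,-0.01,-0.6],[-0.445,0.4,0.5,0,0,-0.01,-0.6],[-0.445,0.4,0.5,0,0,-0.01,-0.6],[-0.445,0.4,0.5,0,0,-0.01,-0.6],[-0.445,0.4,0.5,0,0,-0.01,-0.6],[-0.445,0.4,0.5,0,0,-0.01,-0.6],[-0.445,0.4,0.5,0,0,-0.01,-0.6],[-0.445,0.4,0.5,0,0,-0.01,-0.6]]]'
python3 - <<'E'
from h import *
t=bot.capture("side"); crop(t,185,190,130,120,6,'pics/s8.png')
go(404,236.5,79,-2.025)
for p in ([404,236.5,115],[404,236.5,150],[404,236.5,196]):print((proj("side",p)-[185,190])*6)
E
```

```text
time: 14.35
tool_pos: [402.3, 237.4, 196.4]
tcp_rot: [-3.141, 0.0, -2.017]
contact_force: [0.6, -0.3, -0.1]
grip_width: 73.7
t 14.4 pos [402.3 237.3 196.3] rpy [-3.142 -0.    -2.017] F [ 0.2  1.  -1. ] w 73.4
shift share [ 1.000e-04 -9.500e-03  5.867e-01] turn share [-0.0001 -0.0001  0.0105]
[613.84000801 433.09254899]
[616.76466776 353.62415852]
[620.76361861 242.80183917]
```

View pics/s8.png

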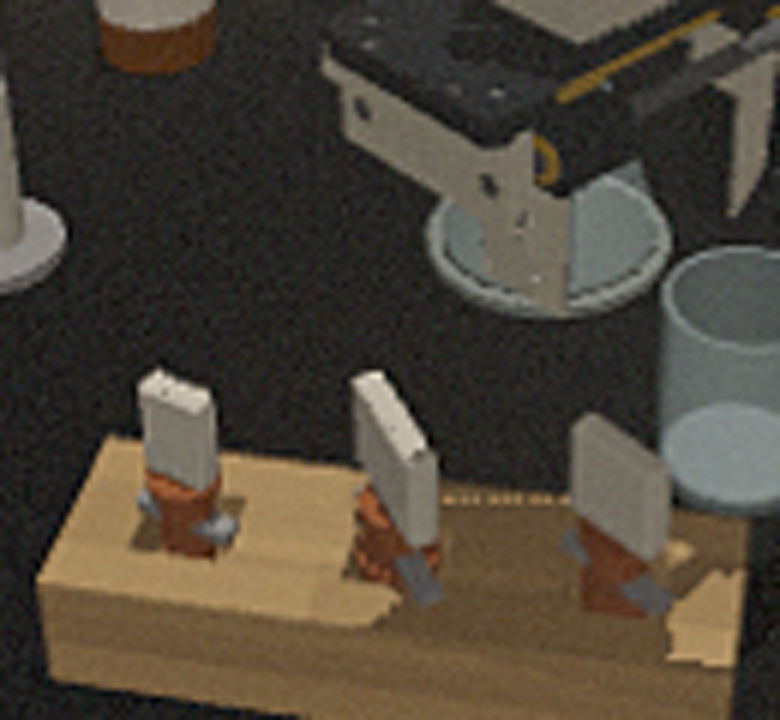

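```bash
python3 -m inch '[[[0,-0.005,0.1,0,0,0.01,-0.6],[0,-0.005,0.25,0,0,0.01,-0.6],[0,-0.005,0.4,0,0,0.01,-0.6],[0,-0.005,0.5,0,0,0.01,-0.6],[0,-0.005,0.577,0,0,0.01,-0.6],[0,-0.005,0.577,0,0,0.01,-0.6],[0,-0.005,0.577,0,0,0.01,-0.6],[0,-0.005,0.577,0,0,0.01,-0.6],[0,-0.005,0.577,0,0,0.01,-0.6],[0,-0.005,0.577,0,0,0.01,-0.6]]]'
python3 - <<'E'
from h import *
t=bot.capture("side"); crop(t,185,190,130,120,6,'pics/s9.png')
go(403,236.5,80,-2.025)
E
```

```text
time: 15.65
tool_pos: [403.4, 237.0, 81.2]
tcp_rot: [-3.141, 0.0, -2.025]
contact_force: [0.4, 0.6, 1.0]
grip_width: 73.6
t 15.7 pos [403.3 236.9  81.1] rpy [-3.141  0.    -2.025] F [ 0.8  0.4 -0.4] w 73.7
shift share [0.0026 0.0004 0.0053] turn share [-0.0003  0.0002  0.0004]
```

View pics/s9.png

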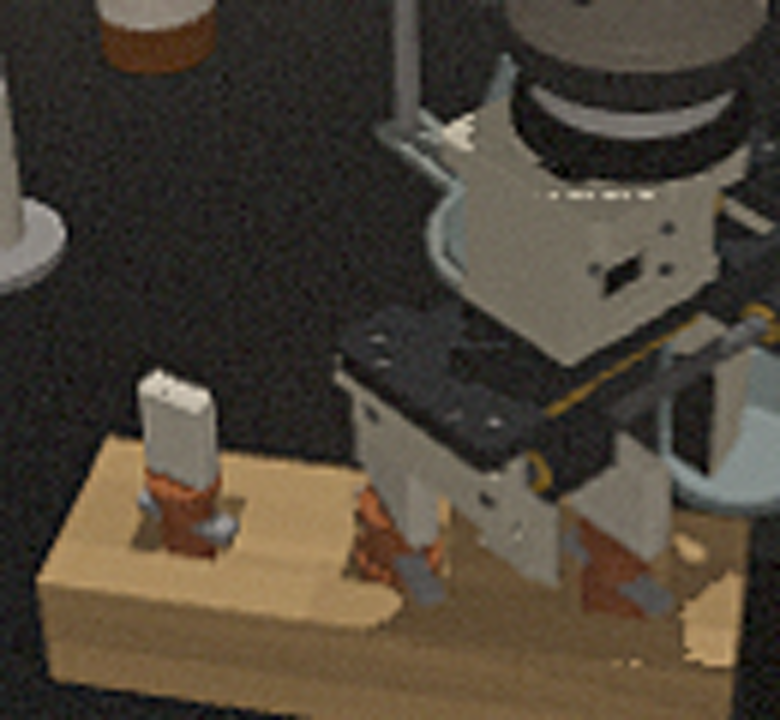

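```bash
python3 -m inch '[[[0,0,0,0,0,0,-0.2],[0,0,0,0,0,0,0.2],[0,0,0,0,0,0,0.6],[0,0,0,0,0,0,1],[0,0,0,0,0,0,1],[0,0,0,0,0,0,1],[0,0,0,0,0,0,1],[0,0,0,0,0,0,1],[0,0,0,0,0,0,1],[0,0,0,0,0,0,1]]]'
python3 - <<'E'
from h import *
t=bot.capture("side"); crop(t,185,190,130,120,6,'pics/s10.png')
go(403,236.5,230,-2.025)
E
```

```text
time: 16.95
tool_pos: [403.2, 236.9, 80.9]
tcp_rot: [-3.142, -0.0, -2.025]
contact_force: [-1.0, 0.1, 0.5]
grip_width: 11.9
t 17.0 pos [403.2 236.9  80.9] rpy [-3.142 -0.    -2.025] F [ 0.2 -0.7  1. ] w 11.8
shift share [ 2.300e-03  1.000e-04 -7.456e-01] turn share [-0.0001 -0.0001  0.0004]
```

View pics/s10.png

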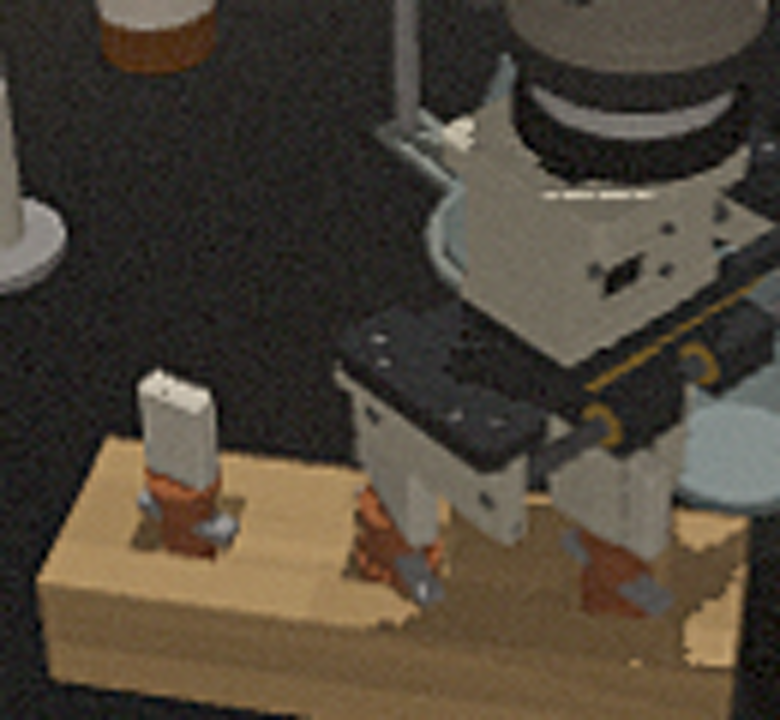

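```bash
python3 -m inch '[[[0,0,-0.05,0,0,0,1],[0,0,-0.12,0,0,0,1],[0,0,-0.2,0,0,0,1],[0,0,-0.35,0,0,0,1],[0,0,-0.55,0,0,0,1],[0,0,-0.75,0,0,0,1],[0,0,-0.95,0,0,0,1],[0,0,-0.98,0,0,0,1],[0,0,-0.98,0,0,0,1],[0,0,-0.98,0,0,0,1]]]'
python3 - <<'E'
from h import *
t=bot.capture("side"); cv2.imwrite('pics/s11f.png',t[:,:,::-1]); crop(t,225,120,130,120,6,'pics/s11.png')
go(518.5,-10.3,280,-2.135)
E
```

```text
time: 18.25
tool_pos: [402.5, 236.6, 275.6]
tcp_rot: [3.14, -0.002, -2.025]
contact_force: [0.6, 0.7, -1.3]
grip_width: 12.2
t 18.3 pos [402.6 236.7 275.6] rpy [ 3.140e+00 -2.000e-03 -2.025e+00] F [-1.1 -0.1 -1.4] w 11.6
shift share [ 0.8557 -1.0623 -0.0222] turn share [ 0.0022 -0.0028  0.1405]
```

View pics/s11.png

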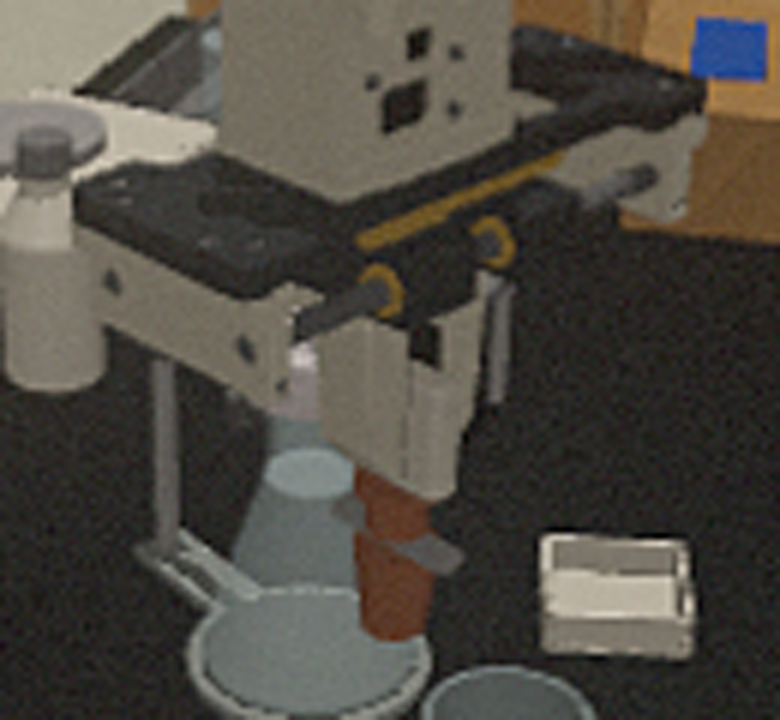

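```bash
python3 - <<'E'
from h import *
f=lambda p:((proj("side",p)-[225,120])*6).round(1)
L=np.array([np.cos(-.454),np.sin(-.454),0]); b=np.array([402.6,236.7,214.7])
for nm,p in dict(foot=b,lugc=b+[0,0,34.5],lug1=b+[0,0,34.5]+24*L,lug2=b+[0,0,34.5]-24*L,disc=b+[0,0,55]).items(): print(nm,f(p))
for d in ([-2,0,0],[0,2,0],[0,0,2]): print(d,f(b+d)-f(b))
print("collar",f([519.9,-10.3,178]))
E
```

```text
foot [386.4 616.8]
lugc [389.7 526.1]
lug1 [335.6 496.5]
lug2 [446.2 557. ]
disc [391.7 469.9]
[-2, 0, 0] [5.9 1.3]
[0, 2, 0] [-1.9  3.3]
[0, 0, 2] [ 0.2 -5.1]
collar [303.8 327.4]
```

```bash
python3 -m inch '[[[0.15,-0.2,-0.02,0,0,0,1],[0.35,-0.4,-0.02,0,0,0,1],[0.5,-0.6,-0.02,0,0,0,1],[0.65,-0.8,-0.02,0,0,0,1],[0.75,-0.95,-0.02,0,0,0,1],[0.8,-1,-0.02,0,0,0,1],[0.8,-1,-0.02,0,0,0,1],[0.8,-1,-0.02,0,0,0,1],[0.8,-1,-0.02,0,0,0,1],[0.8,-1,-0.02,0,0,0,1]]]'
python3 - <<'E'
from h import *
go(519.9,-10.3,254,-2.135)
E
```

```text
time: 19.55
tool_pos: [512.6, 6.2, 281.1]
tcp_rot: [-3.141, 0.0, -2.023]
contact_force: [0.9, 0.8, -0.2]
grip_width: 11.6
t 19.55 pos [512.6   6.2 281.1] rpy [-3.141  0.    -2.023] F [ 0.9  0.8 -0.2] w 11.6
shift share [ 0.0583 -0.0688  0.1355] turn share [-3.000e-04  1.000e-04  1.421e-01]
```

```bash
python3 -m inch '[[[0.03,-0.03,0,0,0,0.05,1],[0.058,-0.069,0,0,0,0.1,1],[0.058,-0.069,0.04,0,0,0.14,1],[0.058,-0.069,0.08,0,0,0.142,1],[0.058,-0.069,0.12,0,0,0.142,1],[0.058,-0.069,0.135,0,0,0.142,1],[0.058,-0.069,0.135,0,0,0.142,1],[0.058,-0.069,0.135,0,0,0.142,1],[0.058,-0.069,0.135,0,0,0.142,1],[0.058,-0.069,0.135,0,0,0.142,1]]]'
python3 - <<'E'
from h import *
t=bot.capture("side"); crop(t,240,120,80,80,9,'pics/s12.png')
u=bot.capture("top"); cv2.imwrite('pics/t12.png',u[:,:,::-1])
go(519.9,-10.3,240,-2.135)
f=lambda p:((proj("side",p)-[240,120])*9).round(1)
o=bot.get_obs();b=o['tool_pos']-[0,0,60.9]
L=np.array([np.cos(-.564),np.sin(-.564),0])
for nm,p in dict(foot=b,lugc=b+[0,0,34.5],lug1=b+[0,0,34.5]+24*L,lug2=b+[0,0,34.5]-24*L,disc=b+[0,0,55],col=[519.9,-10.3,178]).items(): print(nm,f(p))
E
```

```text
time: 20.8
tool_pos: [520.2, -11.0, 254.1]
tcp_rot: [-3.141, 0.0, -2.136]
contact_force: [-0.5, 0.8, -0.4]
grip_width: 11.7
t 20.9 pos [520.2 -11.  254. ] rpy [-3.141 -0.    -2.136] F [-0.7  0.5 -1.1] w 11.8
shift share [-0.0024  0.0031  0.07  ] turn share [-0.0003 -0.     -0.0015]
foot [321.2 443.5]
lugc [322.4 334.7]
lug1 [271.5 307. ]
lug2 [375.1 363.5]
disc [323.  268.3]
col [320.7 491.1]
```

View pics/s12.png

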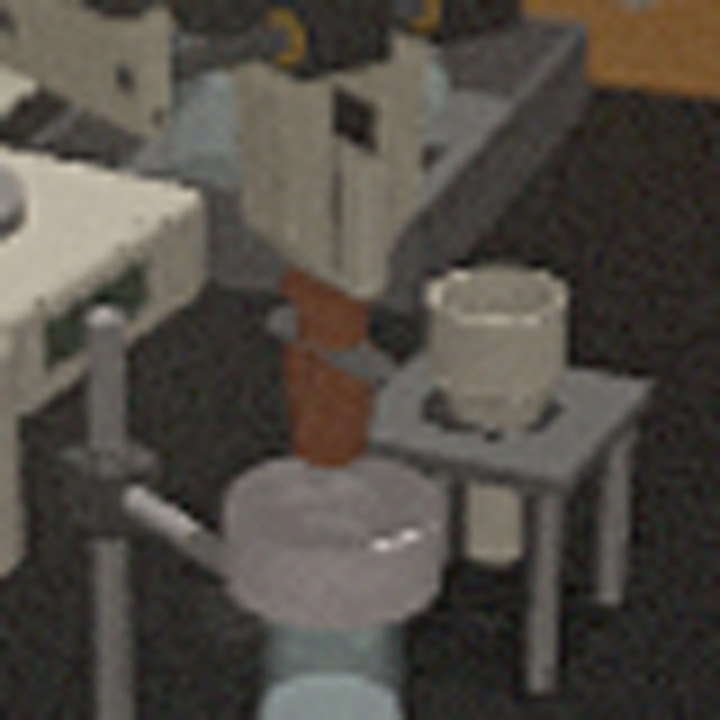

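View pics/t12.png

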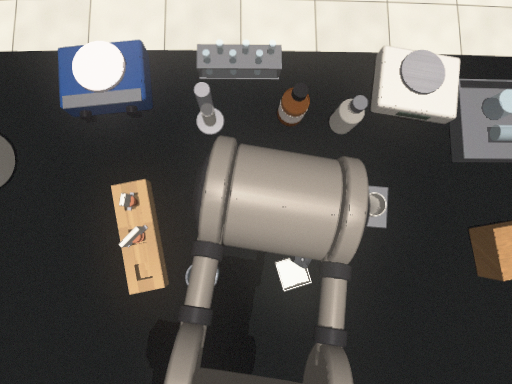

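```bash
python3 - <<'E'
from h import *
im=cv2.imread('pics/s12.png'); h=cv2.cvtColor(im,cv2.COLOR_BGR2HSV)
m=((im[...,2].astype(int)-im[...,0]>50)).astype(np.uint8); m[:260]=0;m[480:]=0;m[:,:260]=0;m[:,400:]=0
n,l,st,c=cv2.connectedComponentsWithStats(m);i=1+np.argmax(st[1:,4]);mm=l==i
for r in range(285,475,8):
    x=np.where(mm[r])[0]
    if len(x): print(r,x[0],x[-1],(x[0]+x[-1])/2,end=' | ')
print()
for c_ in range(300,366,8): print(c_,np.where(mm[:,c_])[0][-1],end=' | ')
print()
# collar bright top in s4
im=cv2.imread('pics/s4.png'); g=im.min(2)
for T in (125,140,155):
  m=(g>T).astype(np.uint8); m[:405]=0;m[520:]=0;m[:,:262]=0;m[:,425:]=0
  n,l,st,c=cv2.connectedComponentsWithStats(m);i=1+np.argmax(st[1:,4])
  cn,_=cv2.findContours((l==i).astype(np.uint8),0,1);q=cv2.convexHull(max(cn,key=cv2.contourArea)); print(T,cv2.boundingRect(q),cv2.fitEllipse(q))
E
```

```text
373 326 339 332.5 | 381 320 342 331.0 | 389 322 361 341.5 | 397 332 362 347.0 | 405 332 363 347.5 | 413 315 333 324.0 | 421 314 328 321.0 | 429 302 322 312.0 | 437 302 344 323.0 | 445 302 353 327.5 | 453 299 356 327.5 | 461 317 346 331.5 | 
300 455 | 308 456 | 316 460 | 324 464 | 332 465 | 340 463 | 348 455 | 356 453 | 364 407 | 
125 (269, 421, 148, 74) ((342.5001525878906, 456.52008056640625), (71.74008178710938, 147.37680053710938), 90.5357894897461)
140 (270, 422, 146, 70) ((342.4259338378906, 455.7634582519531), (68.9874496459961, 145.86276245117188), 90.22388458251953)
155 (271, 423, 144, 66) ((342.6098937988281, 455.4000244140625), (65.88656616210938, 144.20639038085938), 90.2919692993164)
```

```bash
python3 - <<'E'
from h import *
a=np.mean([bot.capture("side").astype(float) for _ in range(4)],0).astype(np.uint8)
np.save('s13.npy',a)
c=np.clip(a[145:185,262:302,::-1].astype(float)*1.7,0,255).astype(np.uint8)
c=cv2.resize(c,None,fx=15,fy=15,interpolation=cv2.INTER_CUBIC)
f=lambda p:((proj("side",p)-[262,145])*15+7).round(1)
o=bot.get_obs();b=o['tool_pos']-[0,0,60.9];print(o['tool_pos'])
L=np.array([np.cos(-.564),np.sin(-.564),0])
for nm,p in dict(foot=b,lug1=b+[0,0,34.5]+24*L,lug2=b+[0,0,34.5]-24*L).items():
    q=f(p);print(nm,q); cv2.drawMarker(c,tuple(int(v) for v in q),(0,255,0),0,12)
th=np.linspace(0,2*np.pi,40)
for z,r,x,y in((0,10.5,b[0],b[1]),):
    for k in th:
        q=f([x+r*np.cos(k),y+r*np.sin(k),b[2]]); cv2.circle(c,tuple(int(v) for v in q),1,(0,255,255),-1)
for k in th:
    q=f([519.9+32*np.cos(k),-10.3+32*np.sin(k),178]); cv2.circle(c,tuple(int(v) for v in q),1,(255,255,0),-1)
cv2.imwrite('pics/s13.png',c)
E
```

```text
[520.15138848 -11.05316272 253.89951634]
foot [212.5 371.6]
lug1 [129.6 144.2]
lug2 [302.4 238.3]
```

View pics/s13.png

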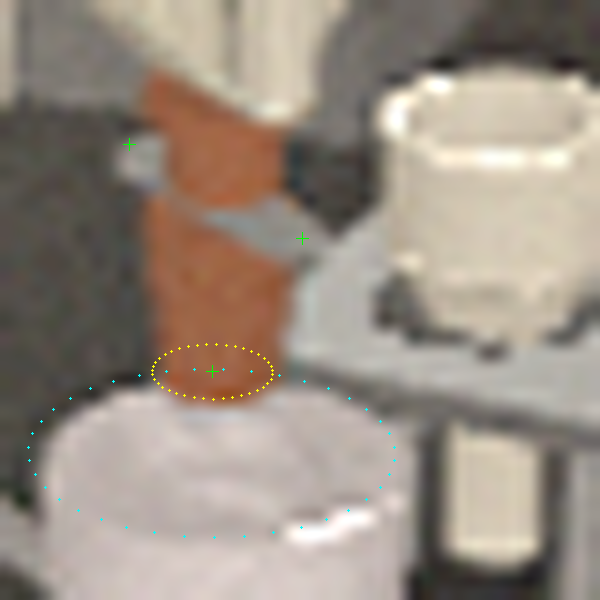

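The held stopper's foot and lugs and the collar show nearly the same image offset. Relative to the collar, the stopper needs about −0.8 mm in x and +1.5 mm in y. I'll lower it part way with the lugs still above the plate, then check the forces.

```bash
python3 - <<'E'
from h import *
go(519.4,-9.6,213,-2.135)
E
```

```text
t 21.1 pos [520.2 -11.1 253.9] rpy [-3.142 -0.    -2.136] F [-0.1  0.6 -0.5] w 12.3
shift share [-0.0041  0.0071  0.2045] turn share [-0.0001 -0.0001 -0.0015]
```

```bash
python3 -m inch '[[[-0.004,0.007,0,0,0,0,1],[-0.004,0.007,0.02,0,0,0,1],[-0.004,0.007,0.05,0,0,0,1],[-0.004,0.007,0.08,0,0,0,1],[-0.004,0.007,0.11,0,0,0,1],[-0.004,0.007,0.14,0,0,0,1],[-0.004,0.007,0.17,0,0,0,1],[-0.004,0.007,0.19,0,0,0,1],[-0.004,0.007,0.205,0,0,0,1],[-0.004,0.007,0.205,0,0,0,1]]]'
python3 - <<'E'
from h import *
a=bot.capture("side")
c=np.clip(a[145:195,257:307,::-1].astype(float)*1.7,0,255).astype(np.uint8)
c=cv2.resize(c,None,fx=12,fy=12,interpolation=cv2.INTER_CUBIC)
cv2.imwrite('pics/s14.png',c)
go(519.4,-9.6,194,-2.135); print(bot.get_obs()['moment'])
E
```

```text
time: 22.35
tool_pos: [519.3, -9.6, 212.7]
tcp_rot: [3.141, -0.0, -2.136]
contact_force: [0.5, 0.8, -0.7]
grip_width: 11.8
t 22.4 pos [519.4  -9.6 212.9] rpy [-3.141 -0.    -2.136] F [ 0.3  0.7 -0.7] w 11.7
shift share [-0.      0.0003  0.0947] turn share [-0.0002 -0.     -0.0015]
[ 0.04705755 -0.00010982  0.01882222]
```

View pics/s14.png

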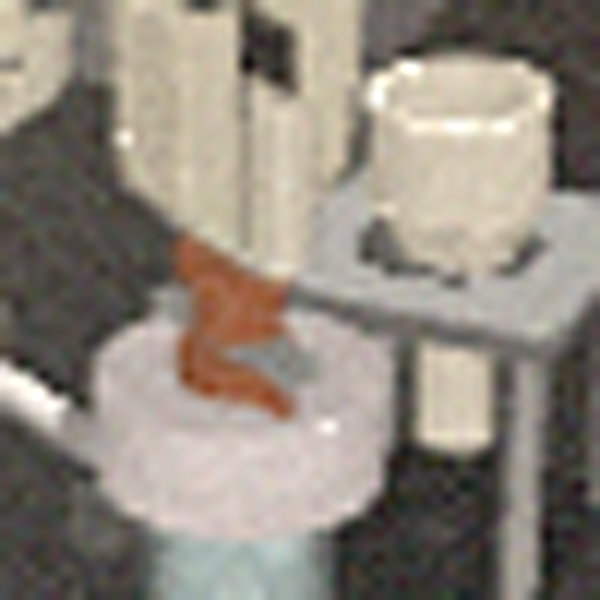

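No side force with the plug in the hole. I'll continue slowly to home.

```bash
python3 -m inch '[[[0,0,0.01,0,0,0,1],[0,0,0.02,0,0,0,1],[0,0,0.03,0,0,0,1],[0,0,0.035,0,0,0,1],[0,0,0.04,0,0,0,1],[0,0,0.045,0,0,0,1],[0,0,0.05,0,0,0,1],[0,0,0.055,0,0,0,1],[0,0,0.06,0,0,0,1],[0,0,0.06,0,0,0,1]]]'
python3 - <<'E'
from h import *
go(519.4,-9.6,194,-2.135); print(bot.get_obs()['moment'])
E
```

```text
time: 23.65
tool_pos: [519.3, -9.6, 200.8]
tcp_rot: [3.141, -0.0, -2.136]
contact_force: [0.2, -0.8, -0.3]
grip_width: 11.8
t 23.65 pos [519.3  -9.6 200.8] rpy [ 3.141 -0.    -2.136] F [ 0.2 -0.8 -0.3] w 11.8
shift share [-0.0001 -0.0002  0.0341] turn share [ 0.0001 -0.0001 -0.0015]
[0.04061341 0.00628313 0.07716593]
```

```bash
python3 -m inch '[[[0,0,0.005,0,0,0,1],[0,0,0.01,0,0,0,1],[0,0,0.015,0,0,0,1],[0,0,0.02,0,0,0,1],[0,0,0.025,0,0,0,1],[0,0,0.03,0,0,0,1],[0,0,0.031,0,0,0,1],[0,0,0.031,0,0,0,1],[0,0,0.031,0,0,0,1],[0,0,0.031,0,0,0,1]]]'
python3 - <<'E'
from h import *
a=bot.capture("side")
c=np.clip(a[145:195,257:307,::-1].astype(float)*1.7,0,255).astype(np.uint8)
c=cv2.resize(c,None,fx=12,fy=12,interpolation=cv2.INTER_CUBIC)
cv2.imwrite('pics/s15.png',c)
go(519.4,-9.6,194,-0.564); print(bot.get_obs()['moment'])
E
```

```text
time: 24.9
tool_pos: [519.4, -9.6, 194.7]
tcp_rot: [-3.141, -0.0, -2.136]
contact_force: [-0.4, -0.9, -1.5]
grip_width: 11.9
t 24.95 pos [519.4  -9.6 194.7] rpy [-3.142 -0.    -2.136] F [ 0.1 -0.7 -1.5] w 11.7
shift share [-0.0001  0.      0.0036] turn share [-0.0000e+00 -1.0000e-04 -2.0017e+00]
[0.12378466 0.0383225  0.00360905]
```

View pics/s15.png

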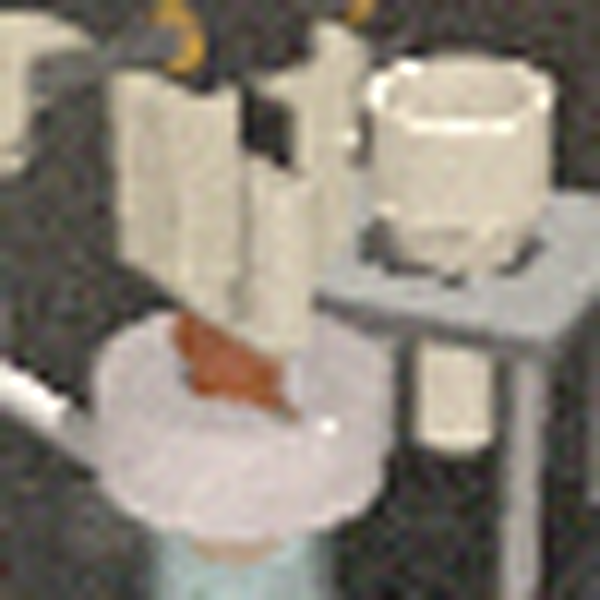

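The lugs are below the plate with almost no contact force. Now the quarter turn.

```bash
python3 -m inch '[[[0,0,0,0,0,-0.1,1],[0,0,0,0,0,-0.25,1],[0,0,0,0,0,-0.4,1],[0,0,0,0,0,-0.55,1],[0,0,0,0,0,-0.7,1],[0,0,0,0,0,-0.85,1],[0,0,0,0,0,-0.95,1],[0,0,0,0,0,-1,1],[0,0,0,0,0,-1,1],[0,0,0,0,0,-1,1]]]'
python3 - <<'E'
from h import *
go(519.4,-9.6,194.5,-0.564); print(bot.get_obs()['moment'])
E
```

```text
time: 26.2
tool_pos: [519.4, -9.6, 194.7]
tcp_rot: [-3.142, -0.0, -1.352]
contact_force: [-0.0, -0.6, -0.9]
grip_width: 12.1
t 26.2 pos [519.4  -9.6 194.7] rpy [-3.142 -0.    -1.352] F [-0.  -0.6 -0.9] w 12.1
shift share [-0.0002  0.      0.001 ] turn share [ 0.0000e+00 -2.0000e-04 -1.0028e+00]
[-0.05166402  0.02760767 -0.0206019 ]
```

```bash
python3 -m inch '[[[0,0,0,0,0,-0.1,1],[0,0,0,0,0,-0.25,1],[0,0,0,0,0,-0.4,1],[0,0,0,0,0,-0.55,1],[0,0,0,0,0,-0.7,1],[0,0,0,0,0,-0.85,1],[0,0,0,0,0,-0.95,1],[0,0,0.001,0,0,-1,1],[0,0,0.002,0,0,-1,1],[0,0,0.003,0,0,-1,1]]]'
python3 - <<'E'
from h import *
a=bot.capture("side")
c=np.clip(a[145:195,257:307,::-1].astype(float)*1.7,0,255).astype(np.uint8)
c=cv2.resize(c,None,fx=12,fy=12,interpolation=cv2.INTER_CUBIC)
cv2.imwrite('pics/s16.png',c)
go(519.4,-9.6,194,-0.564); print(bot.get_obs()['moment'])
E
```

```text
time: 27.45
tool_pos: [519.4, -9.6, 194.1]
tcp_rot: [3.142, -0.0, -0.566]
contact_force: [0.4, -0.4, -1.4]
grip_width: 12.3
t 27.5 pos [519.4  -9.6 194.1] rpy [ 3.142 -0.    -0.566] F [-1.6  0.1 -1.2] w 11.7
shift share [-0.     -0.0002  0.0003] turn share [ 0.0001 -0.     -0.0028]
[-0.03802787 -0.0457082   0.03665225]
```

View pics/s16.png

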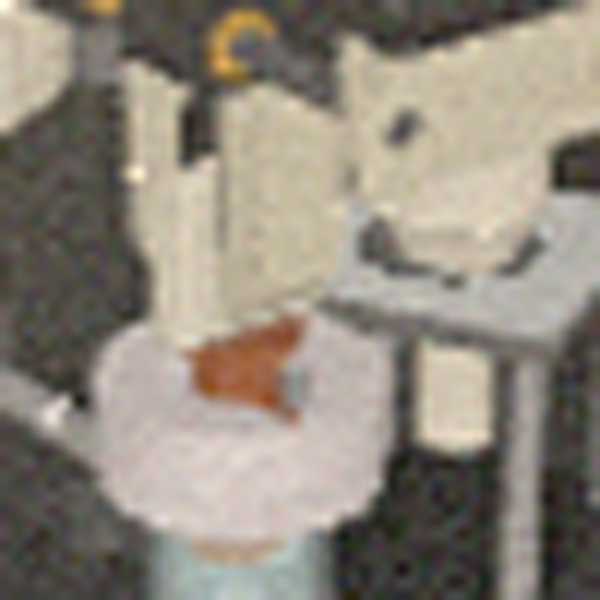

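The stopper is turned, with its disc low in the collar. I'll let go and retreat straight up.

```bash
python3 -m inch '[[[0,0,0,0,0,0,0.7],[0,0,0,0,0,0,0.4],[0,0,0,0,0,0,0.1],[0,0,0,0,0,0,0.1],[0,0,0,0,0,0,0.1],[0,0,-0.05,0,0,0,0.1],[0,0,-0.15,0,0,0,0.1],[0,0,-0.3,0,0,0,0.1],[0,0,-0.5,0,0,0,0.1],[0,0,-0.5,0,0,0,0.1]]]'
python3 - <<'E'
from h import *
a=bot.capture("side")
c=np.clip(a[145:195,257:307,::-1].astype(float)*1.7,0,255).astype(np.uint8)
c=cv2.resize(c,None,fx=12,fy=12,interpolation=cv2.INTER_CUBIC)
cv2.imwrite('pics/s17.png',c)
go(360,-200,330); print(bot.get_obs()['moment'])
E
```

```text
time: 28.75
tool_pos: [520.9, -9.8, 298.0]
tcp_rot: [-3.139, -0.007, -0.565]
contact_force: [0.5, -0.1, -0.4]
grip_width: 41.4
t 28.8 pos [520.   -9.7 295.9] rpy [-3.14  -0.004 -0.565] F [-0.2  0.5 -0.7] w 41.4
shift share [-0.1651  1.2317 -0.1727] turn share [-0.0018 -0.0045  0.    ]
[-0.02937493 -0.07624173 -0.00176608]
```

View pics/s17.png

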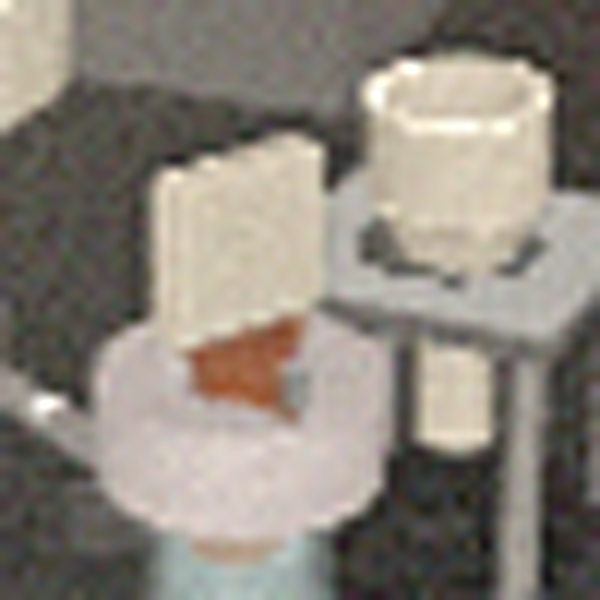

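```bash
python3 -m inch '[[[0,0.2,-0.1,0,0,0,0.1],[0,0.4,-0.1,0,0,0,0.1],[0,0.6,-0.1,0,0,0,0.1],[-0.1,0.8,-0.1,0,0,0,0.1],[-0.1,1,-0.1,0,0,0,0.1],[-0.1,1,-0.1,0,0,0,0.1],[-0.1,1,-0.1,0,0,0,0.1],[-0.1,1,-0.1,0,0,0,0.1],[-0.1,1,-0.1,0,0,0,0.1],[-0.1,1,-0.1,0,0,0,0.1]]]'
python3 - <<'E'
from h import *
t=bot.capture("top"); s=bot.capture("side"); cv2.imwrite('pics/t18.png',t[:,:,::-1]); cv2.imwrite('pics/s18.png',s[:,:,::-1])
crop(t,215,180,80,70,9,'pics/t18c.png')
E
```

```text
time: 30.05
tool_pos: [395.6, -167.3, 314.0]
tcp_rot: [3.142, 0.0, -0.564]
contact_force: [0.5, -1.0, -0.5]
grip_width: 41.2
```

View pics/t18.png

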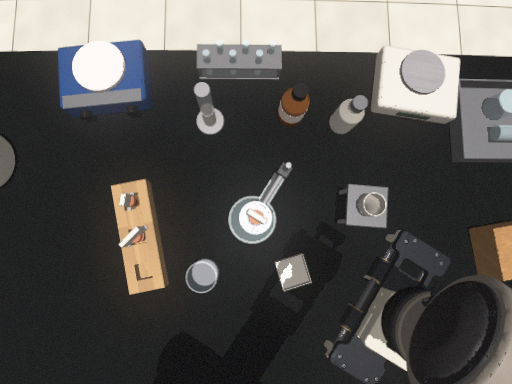

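View pics/t18c.png

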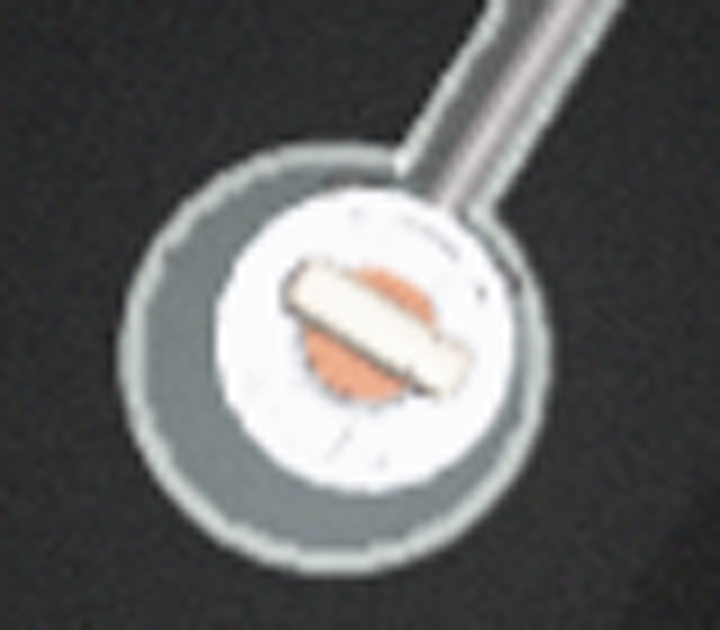

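View pics/s18.png

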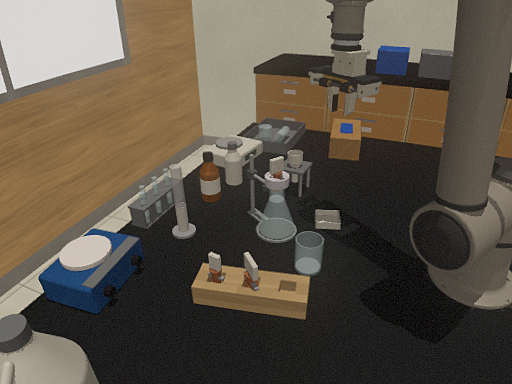

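```bash
python3 - <<'E'
from h import *
u=lambda a,b:((a+.5)/9-.5+215,(b+.5)/9-.5+180)
print("handle top",plane("top",u(378,328),228),"collar",plane("top",u(366,340),178))
A=plane("top",u(298,282),228);B=plane("top",u(458,374),228);d=B-A
print("handle yaw",np.arctan2(d[1],d[0]), "vs slots -0.564 ->",(np.arctan2(d[1],d[0])+.564)%np.pi)
a=cv2.imread('pics/top0.png');b=cv2.imread('pics/t18.png')
for n,x,y,w,h in(("beaker",180,255,44,42),("cyl",190,75,40,62),("amber",272,78,42,52),("wash",325,90,48,50),("boat",272,250,42,44),("small",112,185,35,30),("large",112,222,40,28)):
    T=a[y:y+h,x:x+w]; S=b[y-6:y+h+6,x-6:x+w+6]; r=cv2.matchTemplate(S,T,cv2.TM_CCOEFF_NORMED); _,v,_,p=cv2.minMaxLoc(r); print(n,np.array(p)-6,round(v,3))
bot.close_job()
E
```

```text
handle top [520.79535346 -10.10524033 228.        ] collar [519.7619805  -10.14306368 178.        ]
handle yaw -2.0968209494560193 vs slots -0.564 -> 1.608771704133774
beaker [0 0] 0.999
cyl [0 0] 0.999
amber [0 0] 0.992
wash [0 0] 0.998
boat [0 0] 0.924
small [0 0] 0.999
large [0 0] 0.999
the job is handed in; nothing more can be done
```

I moved the funnel into the funnel stand, then put the middle stopper through the collar slots and gave it a quarter turn. I handed the job in at about 30 s; no verdict is reported.

**Last checks, all from the cameras:**
- **Funnel:** it hangs upright in the stand. In the top view its rim centre is within about 1 mm of the hole. At release the tool felt about 3 N sideways, because the cone was touching the hole's edge. The funnel settled once let go.
- **Stopper:** its handle is about 1 mm off the collar axis, and it lies about 1.6 rad from the slots (1.22 needed). When I let go, the lugs were about 0.2 mm above the seat by the tool's height. I did not measure the height separately afterwards.
- **Other objects:** a comparison of the first and last top views showed no movement of the other two stoppers or any bystander. The tray matched less well (0.92 against 0.99 or more for the rest). I put that down to the gripper's shadow.
- **Robot:** the gripper was clear of everything and off to the side.

**Disagreement:** the two cameras' calibrations disagreed by about 1–2 pixels, a few millimetres. I lined the stopper up by comparing it directly with the collar in the same picture, and it went in with no noticeable side force.

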